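# Lid and clamp on the dust canister

## Robot

A 7-joint arm with a two-finger parallel gripper is mounted at the origin on the work surface. World frame = base frame: x ahead of the robot, y to its left, z up, the work surface at z = 0. Lengths are in mm, angles in rad, forces in N, time in s.
With the tool pointing down it reaches from about 400 to 875 mm from the base axis. Payload 4.4 kg.
Tool frame: the origin (TCP) lies at the very end of the fingers, on their centre line; the grasp point (between the pads) lies 19 mm behind it; z points along the fingers, y is the line along which they close (so a half turn about z gives the same grasp; the last joint's range is limited). The gripper opens to 85 mm and grips with 20 to 120 N. Pads are 22 mm wide; open, the fingers measure 114 mm over their backs; the gripper's body (76 mm by 85 mm) begins 54 mm behind the grasp point. The pads swing forward as they close: fully open they stand 13 mm farther back than shut.
Start: joints at [1.253, 0.628, 0.038, 1.517, -0.027, 0.996, -0.02], TCP at [161.973, -629.51, 231.313] pointing down, gripper open.
Joint ranges: [-3.06, 3.06], [-0.37, 2.12], [-1.25, 1.32], [0.18, 2.47], [-1.1, 4.24], [0.23, 1.98], [-2.94, 2.94]. Speed limits (rad/s): [2.57, 2.57, 3.14, 3.14, 3.14, 3.14, 3.14].

## Interface

Orientations are given as [roll, pitch, yaw] about the fixed x, y, z axes, in that order (R = Rz(yaw) Ry(pitch) Rx(roll)).
In Python, from cell import status, get_image, ctrl, models gives the robot as it stands.
- The arm moves only by the shell command python3 -m handwheel 'ROWS' [OPENING]. ROWS is JSON, a list of rows, each an object with "delta_pos": the shift along the world's x, y, z in cm, a list of three; "yaw": the turn about the world's z in rad. A call has 1 to 10 rows; each row shifts and turns the commanded pose from where the row before left it; what a row does not reach is not made up. A row lasts 1/12 s, in which the tool goes at most 41.7 mm and 7.16 degrees, less where a joint would pass 70% of its speed; a pose out of reach is approached as far as the arm can. A call is refused whole if a number of a shift passes 4.17 or a number of a turn 0.125, either way. A call with a gripper value outside its range is refused whole. OPENING is the opening, from -1 (shut) to 1 (fully open), set as the call begins (- or left out, the last holds). The fingers move at their own pace and stop on an object; the grip force is fixed at half the most. Time passes only in rows, so rows that do not move let the fingers close. It gives the time, the measured TCP pose, the force, the opening and the grip force at its end, in the units of the state.
- status.read_state(): the state, without advancing time (a new reading comes with each control period).
- get_image(name): name is "side" or "top"; returns a dict with "color" (480x640x3 uint8, red, green, blue), "z_map" (480x640 float32, mm along the optical axis (not along the pixel's ray), 0 where there is no reading), "fx", "fy", "cx", "cy" (pixels), "position" and "rotation" of the camera in the world. Camera axes: x right, y up, looking along -z (the intrinsics and any distortion apply to the point x, -y, -z); pixel columns grow to the right and rows downward; lengths in mm; the calibration is good to about 2 mm. A picture is of the moment at which its call begins.
- ctrl.finish_job(): hands the job in; it is judged then, once.
Trained networks look in a picture, given as the dict that the camera call returned (one of the last four; its "shot" number tells which), for a name from the list of things; names that differ only in an ending like _2 or _b are one class to them, and where a whole thing is asked for, a point or a joint stands for the part that bears it (a point fixed in the world has none). Each returns a list of dicts, best first, with "score" (0 to 1); they miss things now and then, are a little off and sometimes report something else, mostly with a low value. They report only what shows in the picture. A call takes as long as a camera call. They do not tell look-alikes from the thing itself.
- models.boxes_of(picture, name): "rect" ([left, top, right, bottom] in pixels, round what is visible of it).
The state is a dict: "clock": time; "qpos": joint angles; "qd": joint speeds; "tau": joint torques, N m; "eef_pos": TCP position; "tool_rot": TCP orientation; "force": force on the tool from outside, world axes, zero at the start; "torque": the same for the moment, N m; "width": finger opening in mm; "gripper_force": force on a finger pad.
Only numpy, scipy, OpenCV 4.12 (cv2) and the standard library are available. Lean on these libraries where they do the work, as an engineer would, in place of code of your own. Each camera call takes 0.05 s, during which the arm holds its last target. There are 200 camera calls.

## Task

The filter is already in the dust canister: close it up. Draw the larger of the two lids out from under the low shelf by its tab, put it down on the open worktop and let go, then take it by its raised grip and set it flat on the canister with its tab lying between the two guide cheeks; finally swing the wire clamp fully down over it. Leave the smaller lid and everything else where they are.

Things in the scene. Friction and masses are not known exactly. Their poses are not given: they have to be found in the camera images.
- lid: larger lid, grey plastic, round. Origin: centre of its underside. Plug 106 mm diameter (z 0-10 mm), flange 128 mm diameter (z 10-18), grip bar on top (50 along x, 18 wide in y, z 18-47). A flat tab (24 wide in y, z 10-18) runs along -x to 106 mm from the centre. Starts flat on the worktop under the low shelf, grip covered, tab out in front. About 0.16 kg
- lid_tab (a point): point in the middle of the tab's thickness, 93 mm from the lid's centre along the lid's -x, 14 mm above its underside, 13 mm from the tab's end: where to pinch across its 24 mm width
- lid_grip (a point): top centre of the larger lid's grip bar, 47 mm above its underside
- small_lid: the smaller lid, same make and heights, 76 mm across, tab end 80 mm from its centre; lies beside the larger one under the shelf, either side. Does not fit the canister; leave it
- riser: fixed low white shelf over the lids, 150 mm deep (x), 340 mm wide (y), board from z 53 to 63 mm on 10 mm side panels, open in front (-x) and at the back. Origin: on the worktop under its centre; its front edge is at x = -75 mm
- canister: fixed round red dust canister, open on top, on a 150 mm square dock. Origin: on the worktop under its centre. Outer radius 63 mm, inner 58, rim at z 112. At its front (-x) two upright guide cheeks (5 thick, 68 to 90 mm from the axis, top at z 127) leave a 34 mm slot for the lid's tab. Clamp hinge at the back (+x)
- canister_seat (a point): centre of the canister's mouth at rim height (112 mm). The seated lid's origin lies 10 mm below it, its flange on the rim
- canister_slot (a point): middle of the slot between the cheeks, 85 mm in front of the canister's axis at rim height
- clamp (a joint): angle of the U-shaped steel wire clamp (bail), rad: 0 = level and fully down over the lid, about 1.65 = standing open; a stiff hinge, it stays where it is left. Two arms 173 mm long, 90 mm apart, 8 mm wire, passing either side of the grip bar; closing needs about 2 N at the bar
- clamp_bar (a point): middle of the clamp's 11 mm thick round cross bar, parallel to the canister's y, 173 mm from the hinge; it comes down on the lid's tab, in front of the cheeks
- clamp_hinge (a point): on the clamp's hinge axis (parallel to the canister's y), 76 mm behind the canister's axis, 127 mm above the worktop
- scraper: stainless spoon-shaped scraper, 180 mm long, lying loose; leave it
- brush: nylon brush with grey handle, 160 mm long, lying loose on the low shelf; leave it
- spare_filter: spare pleated cone filter, 96 mm across, 116 mm high, standing loose; leave it
- bottle: white bottle, 64 mm across, 170 mm high; leave it
- jar: glass jar, 70 mm across, 90 mm high; leave it
Not all that is in view belongs to the job. What is shaped like the canister but green is not meant. Leave any red look-alike of the lid alone.

How it is judged:
By the outcome, as a careful person would: the job done as asked, in the order asked, and still so for the second after the job is handed in, with the robot touching nothing.
It also fails if it takes over 72 s, if anything falls off the work surface, if the arm or the gripper's body presses on something with over 40 N, if the wrist force passes 120 N, or if a joint passes its speed limit or range.

## Working session

There is one attempt and no reset: what is moved stays moved. The work goes in short steps, Python scripts to look and compute and a shell command to move; the robot and the scene stay as the last step left them, time stands still between calls to the robot, and variables do not carry over. Pictures are saved under pics/ and viewed, at most 10 in all, crops included, and the job is handed in when it is done.

```bash
mkdir -p pics; ls
cat > h.py <<'E'
import numpy as np, cv2
from cell import status, get_image, ctrl, models
def pts(p):
    z=p["z_map"]; v,u=np.mgrid[0:480,0:640]
    c=np.stack([(u-p["cx"])/p["fx"]*z, -(v-p["cy"])/p["fy"]*z, -z],-1)
    w=c@np.array(p["rotation"]).reshape(3,3).T+np.array(p["position"]); w[z==0]=np.nan
    return w
def save(p,n): cv2.imwrite("pics/"+n,cv2.cvtColor(p["color"],cv2.COLOR_RGB2BGR))
E
python3 - <<'E'
from h import *
s=status.read_state(); print(s["clock"],s["eef_pos"],s["tool_rot"],s["width"])
for n in("top","side"):
    p=get_image(n); save(p,n+"0.png"); np.save(n+"0.npy",pts(p)); print(n,[k for k in p],p["position"],np.round(p["rotation"],3).tolist())
    w=pts(p)
    for k in("lid","small_lid","lid_tab","riser","canister","clamp","clamp_bar","scraper","spare_filter"):
        for b in models.boxes_of(p,k)[:3]:
            r=np.round(b["rect"]).astype(int); c=w[(r[1]+r[3])//2,(r[0]+r[2])//2]; print(k,round(b["score"],2),r,np.round(c))
E
```

```text
pics
0.0 [ 161.83123637 -628.88806284  230.40194044] [-3.13970093e+00  1.70619310e-05  2.51792309e-01] 85.3091061754571Traceback (most recent call last):
  File "<stdin>", line 4, in <module>
  File "h.py", line 6, in pts
    w=c@np.array(p["rotation"]).reshape(3,3).T+np.array(p["position"]); w[z==0]=np.nan
        ~~~~~~~~~~~~~~~~~~~~~~~~~~~~~~~^^^^^
ValueError: cannot reshape array of size 3 into shape (3,3)
```

Rotation is roll/pitch/yaw.

```bash
sed -i 's/np.array(p\["rotation"\]).reshape(3,3).T/Rotation.from_euler("xyz",p["rotation"]).as_matrix().T/; 1a from scipy.spatial.transform import Rotation' h.py
python3 - <<'E'
from h import *
for n in("top","side"):
    p=get_image(n); save(p,n+"0.png"); w=pts(p); np.save(n+"0.npy",w); print(n,[k for k in p],p["position"],p["rotation"])
    for k in("lid","small_lid","lid_tab","riser","canister","clamp","scraper","spare_filter"):
        for b in models.boxes_of(p,k)[:3]:
            r=np.round(b["rect"]).astype(int); c=w[(r[1]+r[3])//2,(r[0]+r[2])//2]; print(k,round(b["score"],2),r,np.round(c))
E
```

```text
top ['color', 'z_map', 'fx', 'fy', 'cx', 'cy', 'position', 'rotation', 'shot'] [ 436.55745483  -12.58294419 1256.49506111] [ 0.07061509 -0.00224958 -1.5707634 ]
lid 0.94 [378 290 423 353] [ 304. -235.   31.]
lid 0.45 [188 230 258 305] [454. 249.  88.]
lid_tab 0.83 [377 289 424 351] [ 306. -235.   28.]
lid_tab 0.66 [384 208 424 232] [ 591. -256.    0.]
riser 0.64 [316 141 442 211] [ 707. -176.   62.]
riser 0.54 [186 226 243 240] [525. 222. 302.]
riser 0.26 [368 156 424 177] [ 730. -220.   82.]
canister 0.82 [285 247 340 319] [411.  10.  84.]
clamp 0.84 [186 224 242 240] [527. 221. 305.]
clamp 0.57 [292 248 329 317] [413.  15.  83.]
scraper 0.94 [142 180 159 244] [615. 484.  -3.]
spare_filter 0.74 [250 139 284 179] [744. 131. 102.]
side ['color', 'z_map', 'fx', 'fy', 'cx', 'cy', 'position', 'rotation', 'shot'] [ 311.21894436 -699.5938801   813.95124344] [ 0.8093266   0.00578037 -0.32902026]
lid 0.91 [357 318 408 366] [ 604. -245.   17.]
lid 0.57 [198 356 288 419] [ 303. -254.   25.]
lid 0.56 [357 236 486 382] [ 700. -224.   65.]
small_lid 0.75 [354 280 378 290] [635. -88.  18.]
small_lid 0.34 [276 115 286 197] [598. 552.  -1.]
lid_tab 0.86 [202 356 289 420] [ 307. -254.   20.]
lid_tab 0.83 [358 319 409 367] [ 604. -249.   19.]
lid_tab 0.32 [361 179 394 232] [751. 117.  76.]
riser 0.9 [359 236 483 382] [ 700. -224.   65.]
canister 0.95 [220 229 314 313] [410. -49. 108.]
canister 0.59 [223 114 292 245] [466. 292. 110.]
clamp 0.88 [218 222 305 274] [421.  72.  63.]
clamp 0.72 [358 237 485 382] [ 700. -224.   65.]
clamp 0.61 [276 116 290 195] [606. 556.  -1.]
scraper 0.73 [358 315 409 366] [ 608. -242.   19.]
scraper 0.49 [268 155 319 178] [614. 458.  15.]
scraper 0.21 [225 117 292 237] [496. 459.  -2.]
spare_filter 0.75 [360 183 394 233] [751. 116.  66.]
```

View pics/top0.png

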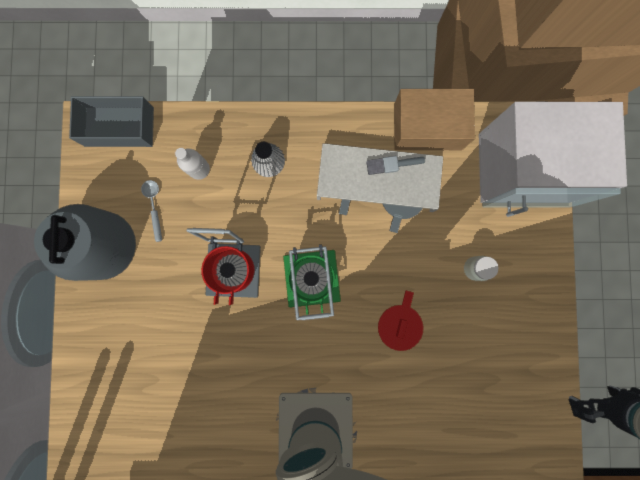

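View pics/side0.png

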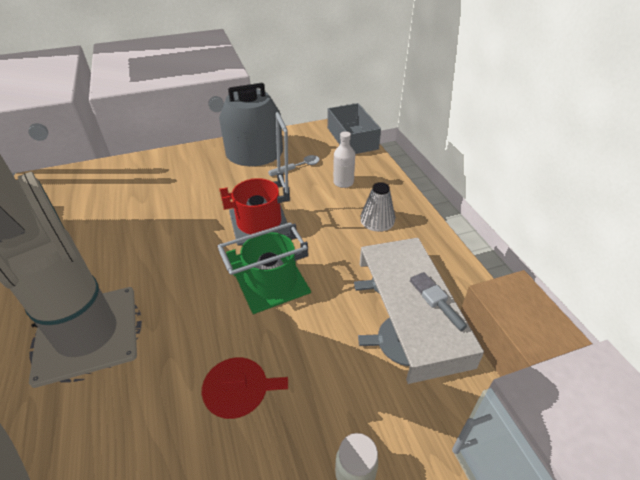

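The top view shows the red canister at about (228,270) with its clamp standing open at (215,235), and the green one at (311,280). The riser is at (380,175), with the big lid's tab at (396,224), the small tab at (345,206) and the red look-alike at (400,327). Next I'll measure poses from the point clouds.

Run:
```python
from h import *
from scipy.optimize import least_squares
for n in("top","side"):
    w=np.load(n+"0.npy"); x,y,z=w[...,0],w[...,1],w[...,2]
    im=cv2.cvtColor(cv2.imread(f"pics/{n}0.png"),cv2.COLOR_BGR2HSV); hue,sat,val=im[...,0].astype(int),im[...,1],im[...,2]
    t=(x>400)&(x<500)&(y>-200)&(y<-100); print(n,"table z",np.nanmedian(z[t]),np.nanstd(z[t]))
    def rect(m,l):
        P=w[m][:,:2].astype(np.float32); print(l,len(P),cv2.minAreaRect(P), "z",np.nanmedian(z[m]))
    rect((x>570)&(x<830)&(y>-400)&(y<40)&(z>53)&(z<72),"riser")
    # big lid visible
    m=(x>520)&(x<760)&(y>-330)&(y<-150)&(z>9)&(z<28)&(sat<90); rect(m,"lidvis"); np.save(n+"lid.npy",w[m])
    m=(x>540)&(x<760)&(y>-150)&(y<0)&(z>9)&(z<28)&(sat<90); rect(m,"smallvis")
    red=((hue<8)|(hue>172))&(sat>150)&(y>120)&(x>300)&(x<600)
    m=red&(z>107)&(z<117); P=w[m]; 
    f=least_squares(lambda q:np.hypot(P[:,0]-q[0],P[:,1]-q[1])-60.5,[440,240],loss="soft_l1"); print("rim",f.x,np.median(abs(f.fun)),np.median(P[:,2]))
    c=f.x; m=red&(z>80)&(z<132)&(np.hypot(x-c[0],y-c[1])>68); P=w[m]; rel=P-[*c,0]; print("cheeks",len(P),P.mean(0),"yaw",np.arctan2(-rel[:,1].mean(),-rel[:,0].mean()), cv2.minAreaRect(P[:,:2].astype(np.float32)))
    m=(z>135)&(x>420)&(x<640)&(y>120)&(y<330)&(sat<60); P=w[m]; print("clamp",len(P)); 
    for a in range(130,330,20):
        Q=P[(P[:,2]>=a)&(P[:,2]<a+20)]
        if len(Q): print(a,len(Q),np.round(Q.mean(0)),np.round(Q.min(0)),np.round(Q.max(0)))
```

```text
top table z -0.4378595489984036 2.4298502434240015
riser 5986 ((731.2755737304688, -200.5641326904297), (379.2011413574219, 202.0109405517578), 83.9044418334961) z 62.2321286107242
lidvis 522 ((591.012451171875, -257.4797668457031), (137.8900146484375, 79.41796875), 84.12100219726562) z 17.096503944346182
smallvis 136 ((631.8156127929688, -48.3824462890625), (95.24322509765625, 43.72559356689453), 83.47311401367188) z 17.237807029943156
rim [446.04756418 237.83987269] 1.4072874621691547 111.35125245147935
cheeks 67 [368.83762581 239.92842985 118.6744715 ] yaw -0.0270437720023728 ((368.7775573730469, 240.1199951171875), (43.71573257446289, 22.34354019165039), 89.97754669189453)
clamp 303
130 10 [523. 248. 143.] [519. 187. 135.] [527. 280. 149.]
150 12 [523. 240. 161.] [518. 186. 151.] [528. 279. 169.]
170 11 [523. 237. 181.] [519. 187. 173.] [529. 279. 188.]
190 14 [524. 240. 200.] [520. 186. 192.] [529. 281. 209.]
210 13 [526. 243. 221.] [521. 186. 212.] [532. 281. 230.]
230 17 [526. 235. 239.] [522. 186. 231.] [530. 281. 248.]
250 14 [526. 227. 261.] [523. 186. 252.] [529. 281. 270.
[... 654 characters left out ...]
70.78869636 234.17226819 111.39093713] yaw 0.020495568629431565 ((436.41839599609375, 239.76271057128906), (157.6238250732422, 48.251583099365234), 1.0084404945373535)
clamp 440
130 26 [523. 232. 143.] [519. 184. 136.] [528. 280. 150.]
150 37 [524. 233. 160.] [519. 185. 150.] [529. 280. 168.]
170 42 [525. 232. 180.] [521. 181. 170.] [530. 283. 189.]
190 39 [526. 230. 200.] [522. 183. 190.] [532. 280. 210.]
210 44 [528. 232. 220.] [522. 184. 210.] [533. 280. 230.]
230 45 [528. 235. 240.] [524. 184. 230.] [534. 282. 249.]
250 50 [529. 224. 260.] [524. 184. 250.] [533. 281. 270.]
270 48 [529. 222. 279.] [525. 184. 270.] [534. 280. 290.]
290 109 [530. 224. 302.] [525. 184. 290.] [537. 279. 306.]
```

Run:
```python
from h import *
from scipy.optimize import minimize
for n in("top","side"):
    P=np.load(n+"lid.npy"); P=P[(abs(P[:,2]-18)<5)]
    # keep main cluster; maximise inside with tight boundary: signed distance to lid outline, compare raster
    ax=np.array([-1,-1]) 
    def sd(q,X,Y):
        c,s=np.cos(q[2]),np.sin(q[2]); u=c*(X-q[0])+s*(Y-q[1]); v=-s*(X-q[0])+c*(Y-q[1])
        d1=np.hypot(u,v)-64; dx=np.maximum(-106-u,u); dy=abs(v)-12
        return np.minimum(d1,np.maximum(dx,dy))
    # area: points + free table points around
    w=np.load(n+"0.npy"); x,y,z=w[...,0],w[...,1],w[...,2]
    F=w[(x>500)&(x<632)&(y>-345)&(y<-150)&(abs(z)<6)]
    def cost(q): return np.clip(sd(q,P[:,0],P[:,1]),0,8).sum()+np.clip(-sd(q,F[:,0],F[:,1]),0,8).sum()
    best=min((minimize(cost,[a,-245,yw],method="Nelder-Mead",options=dict(initial_simplex=[[a,-245,yw],[a+10,-245,yw],[a,-235,yw],[a,-245,yw+.1]])) for a in(645,660,675) for yw in(-.3,-.1,.1)),key=lambda r:r.fun)
    q=best.x; print(n,q,best.fun/len(P),"tab pt",q[:2]-93*np.array([np.cos(q[2]),np.sin(q[2])]),len(P),len(F))
    T=P[P[:,0]<P[:,0].min()+40]; print("tab ext",T.min(0),T.max(0)); 
    xs=np.arange(555,640,8)
    for a in xs:
        Q=P[abs(P[:,0]-a)<4]; 
        if len(Q): print(a,np.round([Q[:,1].min(),Q[:,1].max()]),end=" ")
    print()
    m=(z>292)&(x>420)&(x<640)&(y>120)&(y<330); B=w[m]; print("bar",np.polyfit(B[:,1],B[:,0],1),B[:,1].min(),B[:,1].max())
    # riser edges front
    m=(x>570)&(x<830)&(y>-380)&(y<-20)&(z>58)&(z<66); R=w[m]
    for a in range(-340,-40,60):
        Q=R[abs(R[:,1]-a)<10]; print(a,np.round(np.percentile(Q[:,0],[1,99])),end=" ")
    print(R[:,1].min(),R[:,1].max())
```

```text
top [ 6.58385856e+02 -2.51714948e+02 -2.88943911e-01] 0.07732334001267431 tab pt [ 569.2411406  -225.21552093] 476 2482
tab ext [ 554.37129262 -243.94058939   13.01779813] [ 592.23130219 -211.03405898   22.93252075]
555 [-232. -215.] 563 [-235. -211.] 571 [-238. -212.] 579 [-238. -215.] 587 [-241. -217.] 595 [-272. -220.] 603 [-287. -215.] 611 [-296. -207.] 619 [-330. -199.] 627 [-305. -196.] 635 [-241. -193.] 
bar [4.21250335e-02 5.20909741e+02] 186.2865490713598 283.1525973964875
-340 [620. 798.] -280 [623. 799.] -220 [629. 792.] -160 [636. 784.] -100 [642. 790.] -379.87835277816527 -22.56316402820932
side [ 6.61074554e+02 -2.51069839e+02 -3.06388609e-01] 0.43573360374836134 tab pt [ 572.40565328 -223.01942038] 972 4273
tab ext [ 556.13596637 -258.46865456   13.08745037] [ 596.07849869 -210.19243784   21.5375692 ]
555 [-234. -223.] 563 [-238. -210.] 571 [-239. -213.] 579 [-242. -217.] 587 [-244. -220.] 595 [-273. -220.] 603 [-288. -219.] 611 [-297. -210.] 619 [-304. -204.] 627 [-309. -199.] 635 [-311. -193.] 
bar [3.31071495e-02 5.22875061e+02] 184.10419757144223 279.3844990777808
-340 [619. 801.] -280 [625. 801.] -220 [631. 780.] -160 [637. 786.] -100 [644. 791.] -379.2678356618773 -20.01439875484448
```

Run:
```python
import cv2
a=cv2.imread("pics/top0.png")[190:250,320:440]; b=cv2.imread("pics/side0.png")[300:385,340:460]
a=cv2.resize(a,(800,400)); b=cv2.resize(b[:40+20],(10,10)) if 0 else cv2.resize(cv2.imread("pics/side0.png")[270:385,340:490],(260,200))
cv2.imwrite("pics/c1.png",a)
```

```text
(no output)
```

View pics/c1.png

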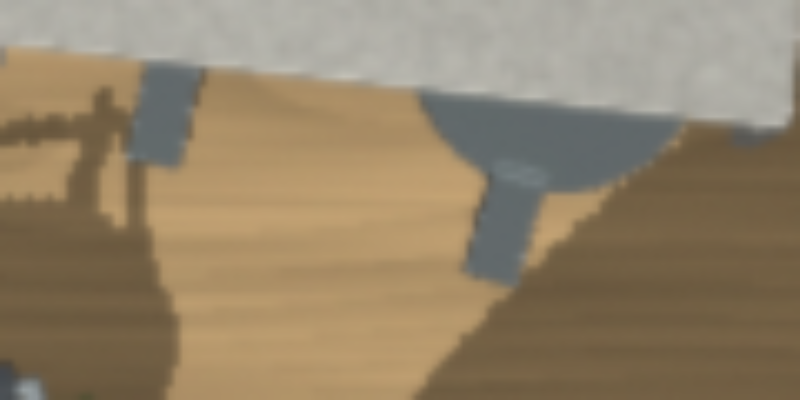

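The crop shows the larger lid's tab ending at about (490,280), clear of the small lid's tab. The larger lid is at about (660,-251) mm with yaw -0.30, so its tab point is about (571,-224). I'm approaching it now.

```bash
python3 -m handwheel '[{"delta_pos":[2.7,2.7,0],"yaw":-0.055},{"delta_pos":[2.7,2.7,0],"yaw":-0.055},{"delta_pos":[2.7,2.7,0],"yaw":-0.055},{"delta_pos":[2.7,2.7,0],"yaw":-0.055},{"delta_pos":[2.7,2.7,0],"yaw":-0.055},{"delta_pos":[2.7,2.7,0],"yaw":-0.055},{"delta_pos":[2.7,2.7,0],"yaw":-0.055},{"delta_pos":[2.7,2.7,0],"yaw":-0.055},{"delta_pos":[2.7,2.7,0],"yaw":-0.055},{"delta_pos":[2.7,2.7,0],"yaw":-0.055}]' 0.4
```

```text
clock: 1.78
eef_pos: [433.2, -358.1, 231.6]
tool_rot: [3.141, -0.001, -0.301]
force: [0.2, -0.4, 0.2]
width: 59.5
gripper_force: 0.0
```

```bash
python3 -m handwheel '[{"delta_pos":[2.8,2.7,0]},{"delta_pos":[2.8,2.7,0]},{"delta_pos":[2.8,2.7,0]},{"delta_pos":[2.7,2.7,0]},{"delta_pos":[2.7,2.6,0]},{"delta_pos":[0,0,-4]},{"delta_pos":[0,0,-4]},{"delta_pos":[0,0,-4]},{"delta_pos":[0,0,-4]},{"delta_pos":[0,0,0]}]'
python3 - <<'E'
from h import *
p=get_image("top"); w=pts(p); save(p,"top1.png")
cv2.imwrite("pics/top1c.png",cv2.resize(cv2.imread("pics/top1.png")[160:300,330:490],(640,560),interpolation=cv2.INTER_CUBIC))
E
```

```text
schema error: expected keys delta_pos, yaw
```

View pics/top1c.png

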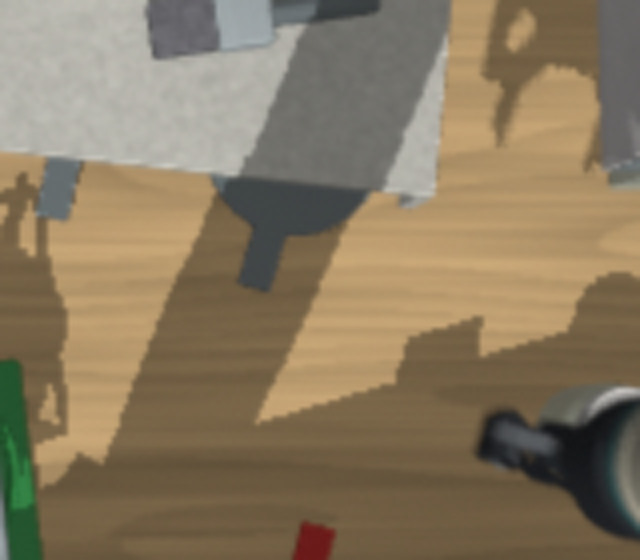

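The move was refused because every row needs a yaw. The picture shows the tab still clear of the gripper, ending near (255,285) in the crop.

```bash
python3 -m handwheel '[{"delta_pos":[2.8,2.7,0],"yaw":0},{"delta_pos":[2.8,2.7,0],"yaw":0},{"delta_pos":[2.8,2.7,0],"yaw":0},{"delta_pos":[2.7,2.7,0],"yaw":0},{"delta_pos":[2.7,2.6,0],"yaw":0},{"delta_pos":[0,0,-4],"yaw":0},{"delta_pos":[0,0,-4],"yaw":0},{"delta_pos":[0,0,-4],"yaw":0},{"delta_pos":[0,0,-4],"yaw":0},{"delta_pos":[0,0,0],"yaw":0}]'
python3 - <<'E'
from h import *
p=get_image("side"); save(p,"s1.png")
cv2.imwrite("pics/s1c.png",cv2.resize(cv2.imread("pics/s1.png")[250:400,300:460],(640,600),interpolation=cv2.INTER_CUBIC))
E
```

```text
clock: 2.67
eef_pos: [564.2, -223.1, 63.3]
tool_rot: [-3.141, 0.015, -0.298]
force: [-1.7, 0.9, -0.0]
width: 59.9
gripper_force: 0.0
```

View pics/s1c.png

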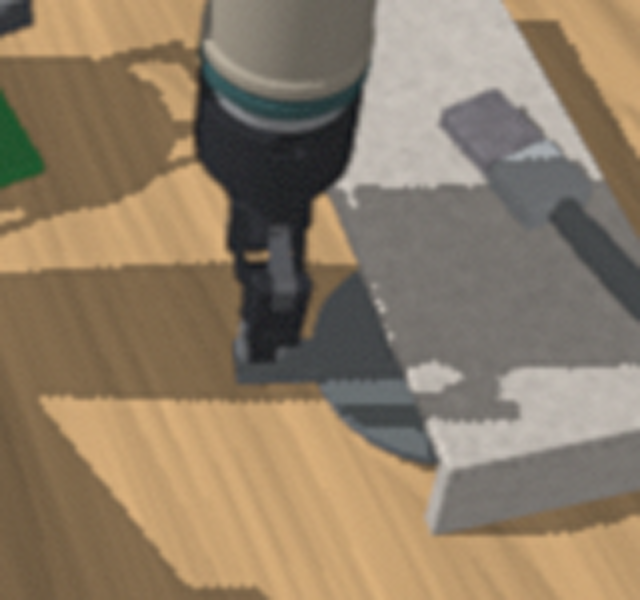

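The gripper stands over the tab end at about (260,355) in the crop, in line with it. I'll go down and pinch.

```bash
python3 -m handwheel '[{"delta_pos":[0.2,0,-2],"yaw":0},{"delta_pos":[0.2,0,-2],"yaw":0},{"delta_pos":[0,0,-1.2],"yaw":0},{"delta_pos":[0,0,-0.5],"yaw":0},{"delta_pos":[0,0,0],"yaw":0},{"delta_pos":[0,0,0],"yaw":0}]'
```

```text
clock: 3.22
eef_pos: [574.8, -226.1, 15.9]
tool_rot: [3.141, -0.002, -0.298]
force: [-0.2, -0.2, -0.9]
width: 59.6
gripper_force: 0.0
```

```bash
python3 -m handwheel '[{"delta_pos":[-0.2,0.1,-0.6],"yaw":0},{"delta_pos":[0,0,-0.6],"yaw":0},{"delta_pos":[0,0,0],"yaw":0},{"delta_pos":[0,0,0],"yaw":0}]'; python3 -m handwheel '[{"delta_pos":[0,0,0],"yaw":0},{"delta_pos":[0,0,0],"yaw":0},{"delta_pos":[0,0,0],"yaw":0},{"delta_pos":[0,0,0],"yaw":0},{"delta_pos":[0,0,0],"yaw":0},{"delta_pos":[0,0,0],"yaw":0},{"delta_pos":[0,0,0],"yaw":0},{"delta_pos":[0,0,0],"yaw":0}]' -0.8
```

```text
clock: 3.55
eef_pos: [571.7, -224.4, 2.1]
tool_rot: [-3.142, 0.001, -0.298]
force: [-0.1, -0.1, 0.0]
width: 59.8
gripper_force: 0.0
clock: 4.22
eef_pos: [572.1, -224.8, 2.5]
tool_rot: [3.141, -0.0, -0.298]
force: [-0.3, -0.6, 2.4]
width: 22.9
gripper_force: 59.5
```

```bash
python3 -m handwheel '[{"delta_pos":[-0.9,0.3,0],"yaw":0},{"delta_pos":[-1.9,0.6,0],"yaw":0},{"delta_pos":[-1.9,0.6,0],"yaw":0},{"delta_pos":[-1.9,0.6,0],"yaw":0},{"delta_pos":[-1.9,0.6,0],"yaw":0},{"delta_pos":[-1.9,0.6,0],"yaw":0},{"delta_pos":[-1.9,0.6,0],"yaw":0},{"delta_pos":[-1.9,0.6,0],"yaw":0},{"delta_pos":[-1.9,0.6,0],"yaw":0},{"delta_pos":[0,0,0],"yaw":0}]'; python3 -m handwheel '[{"delta_pos":[0,0.3,0],"yaw":0},{"delta_pos":[0,0,0],"yaw":0},{"delta_pos":[0,0,0],"yaw":0}]'
python3 - <<'E'
from h import *
p=get_image("side"); save(p,"s2.png")
E
```

```text
clock: 5.05
eef_pos: [427.5, -177.0, 2.2]
tool_rot: [-3.138, 0.008, -0.298]
force: [-1.2, 1.0, 7.0]
width: 22.2
gripper_force: 60.0
clock: 5.3
eef_pos: [428.0, -175.8, 2.2]
tool_rot: [-3.139, 0.007, -0.299]
force: [-2.9, -2.7, 7.0]
width: 22.3
gripper_force: 60.0
```

View pics/s2.png

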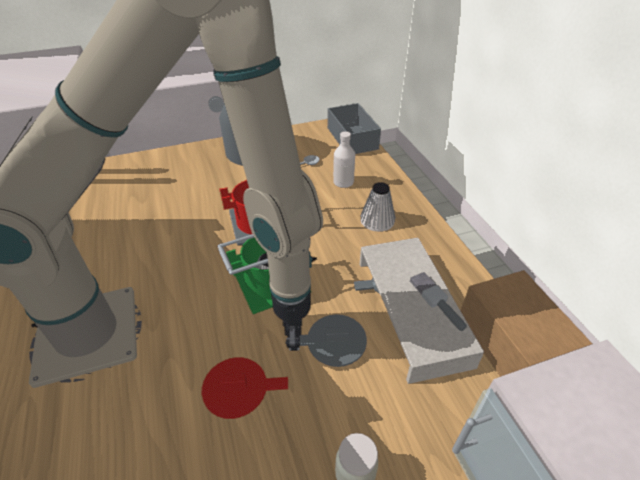

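The lid is fully out at about (337,340), clear of the shelf. I'll release it, rise and measure.

```bash
python3 -m handwheel '[{"delta_pos":[0,0,0],"yaw":0},{"delta_pos":[0,0,0],"yaw":0},{"delta_pos":[0,0,0],"yaw":0},{"delta_pos":[0,0,0],"yaw":0},{"delta_pos":[0,0,0],"yaw":0}]' 0.2;  python3 -m handwheel '[{"delta_pos":[0,0,1.5],"yaw":0},{"delta_pos":[0,0,3.5],"yaw":0},{"delta_pos":[0,0,3.5],"yaw":0},{"delta_pos":[0,0,3.5],"yaw":0},{"delta_pos":[0,0,2],"yaw":0},{"delta_pos":[0,0,0],"yaw":0},{"delta_pos":[0,0,0],"yaw":0}]'
cat > lid.py <<'E'
from h import *
from scipy.optimize import minimize
for n in("top","side"):
    p=get_image(n); save(p,n+"2.png"); w=pts(p); x,y,z=w[...,0],w[...,1],w[...,2]
    im=cv2.cvtColor(cv2.imread(f"pics/{n}2.png"),cv2.COLOR_BGR2HSV); sat=im[...,1]
    reg=(x>370)&(x<615)&(y>-320)&(y<-90)
    P=w[reg&(z>11)&(z<25)&(sat<90)]; F=w[reg&(abs(z)<6)]; G=w[reg&(z>40)&(z<53)]
    def sd(q,X,Y):
        c,s=np.cos(q[2]),np.sin(q[2]); u=c*(X-q[0])+s*(Y-q[1]); v=-s*(X-q[0])+c*(Y-q[1])
        return np.minimum(np.hypot(u,v)-64,np.maximum(np.maximum(-106-u,u),abs(v)-12))
    def cost(q): return np.clip(sd(q,P[:,0],P[:,1]),0,8).sum()+np.clip(-sd(q,F[:,0],F[:,1]),0,8).sum()
    q0=np.array([517,-203,-.3]); r=minimize(cost,q0,method="Nelder-Mead",options=dict(initial_simplex=[q0,q0+[10,0,0],q0+[0,10,0],q0+[0,0,.1]]))
    print(n,r.x,r.fun/max(len(P),1),len(P),len(F),"grip",len(G),G.mean(0) if len(G) else 0, cv2.minAreaRect(G[:,:2].astype(np.float32)) if len(G)>4 else 0)
E
python3 lid.py
```

```text
clock: 5.77
eef_pos: [427.9, -174.1, 1.7]
tool_rot: [-3.137, 0.009, -0.297]
force: [0.9, -0.3, -0.5]
width: 51.0
gripper_force: 0.0
clock: 6.35
eef_pos: [428.6, -174.1, 142.6]
tool_rot: [-3.137, 0.006, -0.296]
force: [-0.3, 0.6, -0.3]
width: 51.1
gripper_force: 0.0
top [ 5.14323960e+02 -2.03425334e+02 -3.24308169e-01] 0.008046758179324442 1188 2881 grip 118 [ 514.0169005  -202.06431842   46.01195591] ((514.3460083007812, -202.47177124023438), (18.523712158203125, 49.402950286865234), 73.538330078125)
side [ 5.16784627e+02 -2.02136030e+02 -3.06822466e-01] 0.23095899782428833 2337 7751 grip 204 [ 515.31481229 -205.51900758   45.67674708] ((515.407958984375, -204.34896850585938), (20.42587661743164, 48.981441497802734), 72.21112823486328)
```

```bash
python3 -m handwheel '[{"delta_pos":[2.9,-1,0],"yaw":0},{"delta_pos":[2.9,-1,0],"yaw":0},{"delta_pos":[2.8,-0.9,0],"yaw":0},{"delta_pos":[0,0,0],"yaw":0},{"delta_pos":[0,0,-3],"yaw":0},{"delta_pos":[0,0,-3],"yaw":0},{"delta_pos":[0,0,0],"yaw":0},{"delta_pos":[0,0,0],"yaw":0}]'
```

```text
clock: 7.12
eef_pos: [511.6, -202.7, 79.7]
tool_rot: [-3.137, 0.014, -0.298]
force: [0.6, -1.1, -0.2]
width: 51.3
gripper_force: 0.0
```

```bash
python3 -m handwheel '[{"delta_pos":[0.3,0,-2],"yaw":0},{"delta_pos":[0,0,-2],"yaw":0},{"delta_pos":[0,0,-1.6],"yaw":0},{"delta_pos":[0,0,0],"yaw":0},{"delta_pos":[0,0,0],"yaw":0},{"delta_pos":[0,0,0],"yaw":0}]'; python3 -m handwheel '[{"delta_pos":[0,0,0],"yaw":0},{"delta_pos":[0,0,0],"yaw":0},{"delta_pos":[0,0,0],"yaw":0},{"delta_pos":[0,0,0],"yaw":0},{"delta_pos":[0,0,0],"yaw":0},{"delta_pos":[0,0,0],"yaw":0},{"delta_pos":[0,0,0],"yaw":0},{"delta_pos":[0,0,0],"yaw":0}]' -0.9
```

```text
clock: 7.62
eef_pos: [517.7, -204.1, 27.3]
tool_rot: [-3.138, 0.006, -0.298]
force: [-0.2, -0.3, 0.7]
width: 51.4
gripper_force: 0.0
clock: 8.28
eef_pos: [517.6, -203.7, 27.1]
tool_rot: [-3.137, 0.006, -0.298]
force: [-0.9, 0.5, 6.3]
width: 16.7
gripper_force: 59.6
```

```bash
python3 -m handwheel '[{"delta_pos":[0,0,2],"yaw":0},{"delta_pos":[0,0,3.5],"yaw":0},{"delta_pos":[0,0,3.5],"yaw":0},{"delta_pos":[0,0,3.5],"yaw":0},{"delta_pos":[0,0,3.5],"yaw":0},{"delta_pos":[0,0,3],"yaw":0},{"delta_pos":[0,0,2],"yaw":0},{"delta_pos":[0,0,0],"yaw":0},{"delta_pos":[0,0,0],"yaw":0}]'
python3 - <<'E'
from h import *
w=np.load("side0.npy"); v=np.load("top0.npy")
for a in(w,v):
    x,y,z=a[...,0],a[...,1],a[...,2]; m=(x>300)&(x<540)&(y>-80)&(y<110)&(z>80); print(np.nanmax(z[m]), np.nanmean(a[m&(z>125)],0))
s=status.read_state();print(s["width"],s["gripper_force"])
E
```

```text
clock: 9.03
eef_pos: [517.2, -203.2, 236.6]
tool_rot: [-3.137, 0.006, -0.297]
force: [-0.6, 0.6, -2.6]
width: 17.1
gripper_force: 59.4
134.57753599806642 [410.63555092   6.20787237 128.95588334]
138.332219625707 [408.77953713  11.17410409 130.0143761 ]
17.09084376054252 59.37582314014435
```

```bash
python3 -m handwheel '[{"delta_pos":[-0.7,3.5,0],"yaw":0.025},{"delta_pos":[-0.7,3.5,0],"yaw":0.025},{"delta_pos":[-0.7,3.5,0],"yaw":0.025},{"delta_pos":[-0.7,3.5,0],"yaw":0.025},{"delta_pos":[-0.7,3.5,0],"yaw":0.025},{"delta_pos":[-0.7,3.5,0],"yaw":0.025},{"delta_pos":[-0.7,3.5,0],"yaw":0.025},{"delta_pos":[-0.7,3.5,0],"yaw":0.025},{"delta_pos":[-0.7,3.5,0],"yaw":0.025},{"delta_pos":[-0.7,3.5,0],"yaw":0.025}]'; python3 -m handwheel '[{"delta_pos":[-0.2,3,0],"yaw":0.012},{"delta_pos":[0,3,0],"yaw":0},{"delta_pos":[0,2.8,0],"yaw":0},{"delta_pos":[0,0,0],"yaw":0},{"delta_pos":[0,0,0],"yaw":0},{"delta_pos":[0,0,0],"yaw":0}]'
```

```text
clock: 9.87
eef_pos: [444.8, 148.1, 234.3]
tool_rot: [-3.139, 0.011, -0.046]
force: [1.0, -0.1, -3.2]
width: 16.8
gripper_force: 59.5
clock: 10.37
eef_pos: [443.9, 233.5, 234.5]
tool_rot: [-3.14, 0.01, -0.036]
force: [-0.1, -0.3, -2.9]
width: 16.6
gripper_force: 59.5
```

```bash
cat > held.py <<'E'
from h import *
from scipy.optimize import least_squares
s=status.read_state(); t=s["eef_pos"]; yw=s["tool_rot"][2]; print(t,yw,s["width"],s["force"])
for n in("top","side"):
    p=get_image(n); save(p,n+"3.png"); w=pts(p); x,y,z=w[...,0],w[...,1],w[...,2]
    zt=t[2]-27+18
    m=(abs(z-zt)<8)&(np.hypot(x-t[0],y-t[1])<125); P=w[m]; c,sn=np.cos(yw),np.sin(yw)
    u=c*(P[:,0]-t[0])+sn*(P[:,1]-t[1]); v=-sn*(P[:,0]-t[0])+c*(P[:,1]-t[1])
    T=(u<-70); print(n,len(P),"z",np.median(P[:,2])-zt,"tab n",T.sum())
    if T.sum()>5: print(" tab end u",np.percentile(u[T],1)," v med",np.median(v[T]),v[T].min(),v[T].max(),"slope",np.polyfit(u[T],v[T],1)[0])
    r=np.hypot(u,v); e=[]
    for a in np.arange(-np.pi,np.pi,.1):
        k=(abs(np.angle(np.exp(1j*(np.arctan2(v,u)-a))))<.06)&(r<75)
        if k.sum()>3 and abs(abs(a)-np.pi)>.35: e.append((a,np.percentile(r[k],97)))
    e=np.array([q for q in e if q[1]>56]); X=e[:,1]*np.cos(e[:,0]);Y=e[:,1]*np.sin(e[:,0])
    f=least_squares(lambda q:np.hypot(X-q[0],Y-q[1])-q[2],[0,0,64],loss="soft_l1"); print(" flange centre u,v,r",f.x,len(e))
    # clean rim of can if visible
E
python3 held.py
```

```text
[443.93208629 233.54459924 234.51075056] -0.03565953359974383 16.63534011213533 [-0.05034138 -0.31059102 -2.93498306]
top 1446 z -0.07357392410256125 tab n 175
 tab end u -107.47519804734185  v med 1.3970527893947922 -11.000568245166564 13.413219894177585 slope 0.03006085978593836
 flange centre u,v,r [-3.2116994   1.05554409 63.08782608] 40
side 1191 z -0.6014476018245887 tab n 124
 tab end u -106.95040956849365  v med -6.577586569142147 -15.682281415634334 13.00885075433335 slope -0.009261944787732675
 flange centre u,v,r [-2.33835858 -1.99103493 63.10486693] 47
```

```bash
python3 -m handwheel '[{"delta_pos":[0.5,0.35,-1.5],"yaw":-0.01},{"delta_pos":[0,0,-2.5],"yaw":0},{"delta_pos":[0,0,-2],"yaw":0},{"delta_pos":[0,0,-1.5],"yaw":0},{"delta_pos":[0,0,0],"yaw":0},{"delta_pos":[0,0,0],"yaw":0},{"delta_pos":[0,0,0],"yaw":0}]'; python3 held.py
python3 - <<'E'
from h import *
a=cv2.imread("pics/top3.png")[210:320,170:300];b=cv2.imread("pics/side3.png")[130:260,190:330]
cv2.imwrite("pics/c3.png",np.hstack([cv2.resize(a,(400,338)),cv2.resize(b,(400,338))]))
E
```

```text
clock: 11.05
eef_pos: [450.8, 237.5, 161.7]
tool_rot: [-3.137, 0.007, -0.047]
force: [0.1, 0.1, -2.7]
width: 16.2
gripper_force: 59.4
[450.7559212  237.54876724 161.66056785] -0.04685401120827026 16.178388378158882 [ 0.07097052  0.05385622 -2.70944631]
top 1242 z -0.28656608913001946 tab n 156
 tab end u -108.79556663009397  v med 0.6830135049236505 -11.353679450878138 13.707804796198594 slope -0.016657575292213306
 flange centre u,v,r [-3.01712944  0.75335411 62.82565111] 39
side 1131 z -0.7608181315110869 tab n 112
 tab end u -107.46083922913905  v med -4.4184603131750535 -15.024136809579225 16.431127957107446 slope 0.037664038244637085
 flange centre u,v,r [-2.0088553  -1.16760016 63.16173733] 50
```

View pics/c3.png

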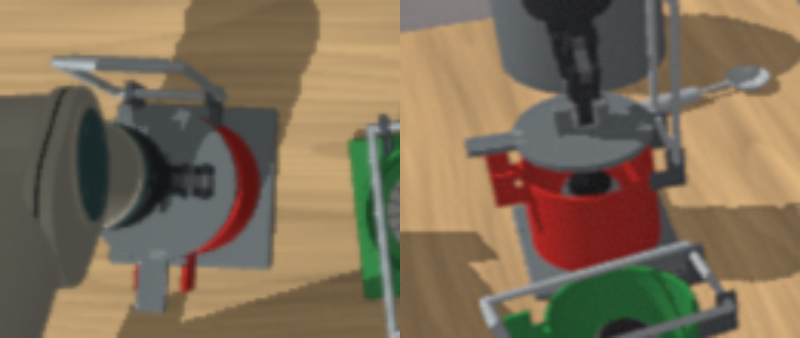

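The left crop shows the tab at (152,285) between the cheeks at (135,275) and (188,272), with the offset explained by parallax. The lid is about 2 mm too far in x, so I'll trim that and lower it.

```bash
python3 -m handwheel '[{"delta_pos":[-0.2,-0.1,-0.6],"yaw":0},{"delta_pos":[0,0,-0.6],"yaw":0},{"delta_pos":[0,0,-0.6],"yaw":0},{"delta_pos":[0,0,0],"yaw":0},{"delta_pos":[0,0,0],"yaw":0}]';python3 -m handwheel '[{"delta_pos":[0,0,-0.5],"yaw":0},{"delta_pos":[0,0,-0.4],"yaw":0},{"delta_pos":[0,0,-0.3],"yaw":0},{"delta_pos":[0,0,0],"yaw":0},{"delta_pos":[0,0,0],"yaw":0},{"delta_pos":[0,0,0],"yaw":0}]'
```

```text
clock: 11.57
eef_pos: [447.6, 237.0, 142.3]
tool_rot: [-3.138, 0.009, -0.045]
force: [-0.3, -0.3, -2.0]
width: 16.3
gripper_force: 59.6
clock: 12.07
eef_pos: [448.1, 237.1, 130.9]
tool_rot: [-3.137, 0.008, -0.045]
force: [0.1, -0.7, -2.7]
width: 16.3
gripper_force: 59.6
```

```bash
python3 -m handwheel '[{"delta_pos":[0,0,-0.2],"yaw":0},{"delta_pos":[0,0,-0.1],"yaw":0},{"delta_pos":[0,0,0],"yaw":0},{"delta_pos":[0,0,0],"yaw":0},{"delta_pos":[0,0,0],"yaw":0}]'
```

```text
clock: 12.48
eef_pos: [448.3, 237.3, 129.1]
tool_rot: [-3.136, 0.007, -0.045]
force: [-3.2, -0.8, 9.6]
width: 16.6
gripper_force: 61.2
```

Contact at z=129 matches the seated height. I'll release, rise and check the seating.

```bash
python3 -m handwheel '[{"delta_pos":[0,0,0.1],"yaw":0},{"delta_pos":[0,0,0],"yaw":0},{"delta_pos":[0,0,0],"yaw":0},{"delta_pos":[0,0,0],"yaw":0},{"delta_pos":[0,0,0],"yaw":0}]' 0.0;  python3 -m handwheel '[{"delta_pos":[0,0,1.5],"yaw":0},{"delta_pos":[0,0,3.5],"yaw":0},{"delta_pos":[0,0,3.5],"yaw":0},{"delta_pos":[0,0,3.5],"yaw":0},{"delta_pos":[0,0,3.5],"yaw":0},{"delta_pos":[0,0,3.5],"yaw":0},{"delta_pos":[0,0,2],"yaw":0},{"delta_pos":[0,0,0],"yaw":0},{"delta_pos":[0,0,0],"yaw":0}]' -1
python3 - <<'E'
from h import *
for n in("side","top"):
    p=get_image(n); save(p,n+"4.png"); w=pts(p); x,y,z=w[...,0],w[...,1],w[...,2]
    im=cv2.cvtColor(cv2.imread(f"pics/{n}4.png"),cv2.COLOR_BGR2HSV); sat=im[...,1]
    m=(np.hypot(x-446,y-237)<115)&(z>113)&(z<128)&(sat<90)&(x<515); P=w[m]
    A=np.c_[P[:,:2]-[446,237],np.ones(len(P))]; print(n,len(P),"plane",np.linalg.lstsq(A,P[:,2],rcond=None)[0])
    T=P[P[:,0]<370]; print(" tab",len(T),T.mean(0),T.min(0),T.max(0))
    m=(np.hypot(x-446,y-237)<45)&(z>140)&(z<156); print(" grip",w[m].mean(0))
    m=(sat>150)&(x<380)&(x>350)&(y>190)&(y<280)&(z>118)&(z<135); Q=w[m]; print(" cheeks",np.round(np.sort(Q[:,1]))[::max(1,len(Q)//16)], Q[:,2].max() if len(Q) else 0)
a=cv2.imread("pics/top4.png")[210:320,170:300];b=cv2.imread("pics/side4.png")[130:260,190:330]
cv2.imwrite("pics/c4.png",np.hstack([cv2.resize(a,(400,338)),cv2.resize(b,(400,338))]))
E
```

```text
clock: 12.9
eef_pos: [447.9, 237.2, 128.7]
tool_rot: [-3.137, 0.008, -0.045]
force: [0.3, -1.3, 0.0]
width: 42.8
gripper_force: 0.0
clock: 13.65
eef_pos: [448.2, 237.4, 339.6]
tool_rot: [-3.135, 0.007, -0.045]
force: [0.4, 0.4, -0.9]
width: 0.1
gripper_force: 0.0
side 1085 plane [4.97029133e-03 7.41777425e-03 1.19325222e+02]
 tab 70 [353.66064437 240.65447018 118.4459046 ] [340.0088494  228.97378242 113.25916284] [369.73817268 259.32881706 121.67553643]
 grip [444.97227126 233.96536423 146.55679117]
 cheeks [217. 217. 218. 219. 219. 219. 220. 220. 221. 255. 256. 257. 258. 258.
 259. 259. 260. 262.] 127.70193663961254
top 1639 plane [-8.66001602e-04 -7.59135599e-05  1.20045248e+02]
 tab 106 [354.38077438 242.62666079 119.93176623] [339.13374158 230.24872851 114.48789222] [369.94737638 256.30040712 124.71048178]
 grip [444.54095392 235.29918786 147.96784768]
 cheeks [219. 220. 220. 221. 221. 222. 222. 223. 223. 258. 258. 259. 259. 259.
 260. 261. 261. 262. 262.] 129.74622301260843
```

View pics/c4.png

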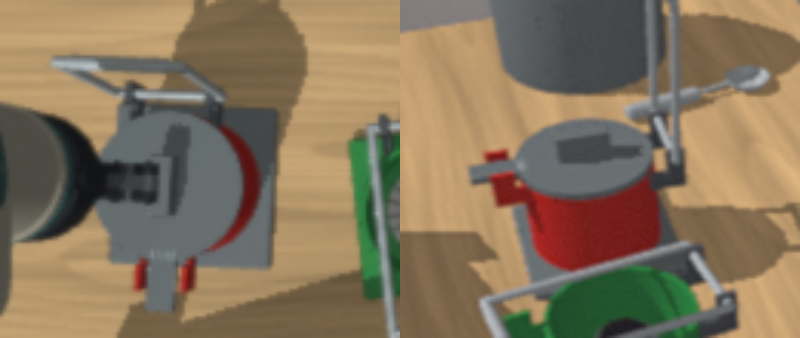

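The lid lies flat at z≈120, with its tab at (160,280) between the cheeks at (140,275) and (188,275). Next, go behind the clamp's bar.

```bash
python3 -m handwheel '[{"delta_pos":[0,0,1],"yaw":0},{"delta_pos":[3,-0.1,0.5],"yaw":0},{"delta_pos":[3.2,-0.1,0],"yaw":0},{"delta_pos":[3.2,-0.1,0],"yaw":0},{"delta_pos":[3.3,0,0],"yaw":0},{"delta_pos":[0,0,0],"yaw":0},{"delta_pos":[0,0,-3],"yaw":0},{"delta_pos":[0,0,-3.5],"yaw":0},{"delta_pos":[0,0,0],"yaw":0},{"delta_pos":[0,0,0],"yaw":0}]'
```

```text
clock: 14.58
eef_pos: [573.4, 234.1, 287.3]
tool_rot: [-3.139, 0.013, -0.045]
force: [0.0, 0.4, 0.1]
width: -0.3
gripper_force: 0.0
```

```bash
python3 -m handwheel '[{"delta_pos":[-1.5,0,0],"yaw":0},{"delta_pos":[-1,0,0],"yaw":0},{"delta_pos":[-0.8,0,0],"yaw":0},{"delta_pos":[-0.8,0,0],"yaw":0},{"delta_pos":[-0.8,0.05,-0.1],"yaw":0},{"delta_pos":[-0.8,0.05,-0.1],"yaw":0},{"delta_pos":[-0.8,0.05,-0.2],"yaw":0},{"delta_pos":[0,0,0],"yaw":0},{"delta_pos":[0,0,0],"yaw":0}]'
```

```text
clock: 15.33
eef_pos: [509.0, 236.0, 284.6]
tool_rot: [-3.137, 0.009, -0.045]
force: [-0.5, 0.2, -0.1]
width: 0.3
gripper_force: 0.0
```

```bash
cat > bar.py <<'E'
from h import *
for n in("top","side"):
    p=get_image(n); w=pts(p); save(p,n+"5.png"); x,y,z=w[...,0],w[...,1],w[...,2]
    im=cv2.cvtColor(cv2.imread(f"pics/{n}5.png"),cv2.COLOR_BGR2HSV)
    r=np.hypot(x-522,z-127); m=(abs(r-173)<9)&(z>115)&(x<545)&(((y>187)&(y<208))|((y>265)&(y<290)))&(im[...,1]<90)
    P=w[m]; print(n,len(P)); 
    if len(P): print(np.median(P,0),"angle",np.median(np.arctan2(P[:,2]-127,522-P[:,0])))
E
python3 bar.py
```

```text
top 42
[488.0513985  198.93120704 299.85628981] angle 1.3790275442913154
side 41
[488.61737828 199.71627806 299.017663  ] angle 1.3799646302118957
```

```bash
python3 -m handwheel '[{"delta_pos":[-1,0,-0.3],"yaw":0},{"delta_pos":[-1,0.1,-0.4],"yaw":0},{"delta_pos":[-1,0,-0.4],"yaw":0},{"delta_pos":[-1,0.1,-0.5],"yaw":0},{"delta_pos":[-1,0,-0.5],"yaw":0},{"delta_pos":[-1,0.1,-0.6],"yaw":0},{"delta_pos":[-0.9,0,-0.7],"yaw":0},{"delta_pos":[-0.9,0.1,-0.7],"yaw":0},{"delta_pos":[-0.9,0,-0.8],"yaw":0},{"delta_pos":[0,0,0],"yaw":0}]'; python3 bar.py
```

```text
clock: 16.27
eef_pos: [421.1, 239.5, 234.6]
tool_rot: [-3.139, 0.011, -0.045]
force: [-0.1, 0.1, 0.0]
width: -0.0
gripper_force: 0.0
top 26
[400.94828495 197.74991974 254.4449037 ] angle 0.8185569829110079
side 45
[403.80581957 200.60611985 253.6357163 ] angle 0.8170736159199949
```

```bash
python3 -m handwheel '[{"delta_pos":[0.5,0,1],"yaw":0},{"delta_pos":[0.3,0,3.3],"yaw":0},{"delta_pos":[-1,0,0],"yaw":0},{"delta_pos":[-1.7,0,0],"yaw":0},{"delta_pos":[0,0,0],"yaw":0},{"delta_pos":[0,0,-0.8],"yaw":0},{"delta_pos":[0,0,-0.8],"yaw":0},{"delta_pos":[0,0,0],"yaw":0}]'
```

```text
clock: 17.03
eef_pos: [403.7, 239.2, 261.2]
tool_rot: [-3.139, 0.01, -0.046]
force: [-0.9, -0.3, -0.1]
width: 0.2
gripper_force: 0.0
```

```bash
python3 -m handwheel '[{"delta_pos":[-0.7,0,-0.8],"yaw":0},{"delta_pos":[-0.6,0,-0.8],"yaw":0},{"delta_pos":[-0.7,0,-0.8],"yaw":0},{"delta_pos":[-0.4,0,-0.6],"yaw":0},{"delta_pos":[-0.4,0,-0.7],"yaw":0},{"delta_pos":[-0.4,0,-0.8],"yaw":0},{"delta_pos":[-0.4,0,-0.8],"yaw":0},{"delta_pos":[-0.4,0,-0.8],"yaw":0},{"delta_pos":[0,0,0],"yaw":0}]'; python3 bar.py
```

```text
clock: 17.78
eef_pos: [362.5, 239.1, 200.3]
tool_rot: [-3.139, 0.01, -0.045]
force: [0.7, 0.3, -0.7]
width: -0.1
gripper_force: 0.0
top 13
[367.41991064 194.57271769 195.56033824] angle 0.4084424399913184
side 32
[364.33127844 194.56975358 195.195387  ] angle 0.4095865845673373
```

```bash
python3 -m handwheel '[{"delta_pos":[-0.3,0,-0.8],"yaw":0},{"delta_pos":[-0.3,0,-0.8],"yaw":0},{"delta_pos":[-0.3,0,-0.9],"yaw":0},{"delta_pos":[-0.2,0,-0.9],"yaw":0},{"delta_pos":[-0.1,0,-0.9],"yaw":0},{"delta_pos":[-0.1,0,-0.9],"yaw":0},{"delta_pos":[0,0,-0.8],"yaw":0},{"delta_pos":[0,0,0],"yaw":0},{"delta_pos":[0,0,0],"yaw":0}]'
```

```text
clock: 18.63
eef_pos: [350.9, 239.3, 141.4]
tool_rot: [-3.138, 0.008, -0.046]
force: [0.3, -0.3, 0.8]
width: 0.1
gripper_force: 0.0
```

```bash
python3 -m handwheel '[{"delta_pos":[0,0,-0.3],"yaw":0},{"delta_pos":[0,0,-0.2],"yaw":0},{"delta_pos":[0,0,0],"yaw":0},{"delta_pos":[0,0,0],"yaw":0}]'; python3 bar.py
```

```text
clock: 18.97
eef_pos: [351.1, 239.7, 136.9]
tool_rot: [-3.137, 0.008, -0.046]
force: [-0.1, 0.2, -0.2]
width: -0.1
gripper_force: 0.0
top 9
[355.63564927 195.57627097 131.96404063] angle 0.028109666338228485
side 37
[351.68295103 198.14256813 133.69497031] angle 0.038739355187179365
```

```bash
python3 -m handwheel '[{"delta_pos":[0,0,-0.2],"yaw":0},{"delta_pos":[0,0,-0.2],"yaw":0},{"delta_pos":[0,0,0],"yaw":0},{"delta_pos":[0,0,0],"yaw":0}]'; python3 -m handwheel '[{"delta_pos":[0,0,-0.1],"yaw":0},{"delta_pos":[0,0,0],"yaw":0},{"delta_pos":[0,0,0],"yaw":0}]'
```

```text
clock: 19.4
eef_pos: [350.8, 239.6, 132.7]
tool_rot: [-3.137, 0.008, -0.045]
force: [-0.1, 1.1, -0.2]
width: 0.2
gripper_force: 0.0
clock: 19.65
eef_pos: [351.0, 239.7, 132.1]
tool_rot: [-3.137, 0.008, -0.046]
force: [-2.1, -1.2, 4.9]
width: 0.3
gripper_force: 2.6
```

```bash
python3 -m handwheel '[{"delta_pos":[0,0,-0.1],"yaw":0},{"delta_pos":[0,0,0],"yaw":0},{"delta_pos":[0,0,0],"yaw":0}]'; python3 -m handwheel '[{"delta_pos":[0,0,1.5],"yaw":0},{"delta_pos":[0,0,3.5],"yaw":0},{"delta_pos":[0,0,3.5],"yaw":0},{"delta_pos":[0,0,3.5],"yaw":0},{"delta_pos":[0,0,3.5],"yaw":0},{"delta_pos":[0,0,0],"yaw":0},{"delta_pos":[0,0,0],"yaw":0}]'; python3 bar.py
python3 - <<'E'
import cv2,numpy as np
a=cv2.imread("pics/top5.png")[200:320,150:300];b=cv2.imread("pics/side5.png")
cv2.imwrite("pics/c5.png",np.hstack([cv2.resize(a,(400,320)),cv2.resize(b[130:260,180:342],(400,320))]))
E
```

```text
clock: 19.9
eef_pos: [351.0, 239.7, 131.8]
tool_rot: [-3.136, 0.008, -0.046]
force: [-2.7, -1.6, 14.7]
width: -0.3
gripper_force: 7.5
clock: 20.48
eef_pos: [351.7, 240.5, 287.3]
tool_rot: [-3.133, 0.006, -0.045]
force: [-0.1, -0.2, -0.1]
width: -0.0
gripper_force: 0.0
top 57
[352.55225191 266.09042808 129.78627493] angle 0.016157177691863818
side 45
[351.34098735 204.4719496  129.76835168] angle 0.016044389271894968
```

View pics/c5.png

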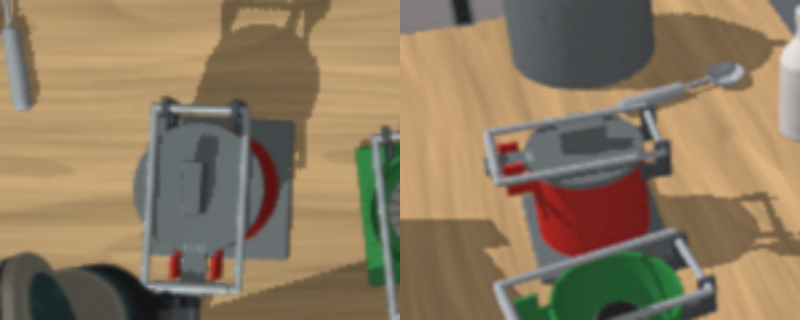

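The clamp lies level across the tab at (195,290) in the left crop, the lid is flat, and the gripper is clear. Handing in.

```bash
python3 -c "
from cell import ctrl; print(ctrl.finish_job())"
```

```text
the job is handed in; nothing more can be done
None
```

The larger lid is seated flat on the red canister with its tab between the cheeks, the wire clamp is fully down over it, and the job was handed in at about 20.5 s with nothing else moved.

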